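Gauge the blind bore of a display plinth

ROBOT

A 6-joint arm with a two-finger parallel gripper is mounted at the origin on a cart in front of the work surface, level with it; the furniture and walls round the work are solid. World frame = base frame: x ahead of the robot, y to its left, z up, the work surface at z = 0. Lengths are in m, angles in rad, forces in N, time in s.
With the tool pointing down it reaches from about 0.4 to 0.925 m from the base axis. Payload 3.4 kg.
Tool frame: the origin (TCP) lies at the very end of the fingers, on their centre line; the grasp point (between the pads) lies 19 mm behind it (tcp_to_grasp is the distance from the TCP to the grasp point, in m); z points along the fingers, y is the line along which they close (so a half turn about z gives the same grasp; the last joint's range is limited). The gripper opens to 85 mm and grips with 20 to 120 N. Pads are 22 mm wide; open, the fingers measure 114 mm over their backs; the gripper's body (76 mm by 85 mm) begins 54 mm behind the grasp point. The pads swing forward as they close: fully open they stand 13 mm farther back than shut.
Start: joints at [1.143, 0.307, 1.506, -0, 1.328, -0.073], TCP at [0.2, 0.539, 0.21] pointing down, gripper open.
Joint ranges: [-3.12, 3.12], [-1.05, 2.28], [0.14, 2.33], [-1.42, 4.57], [0.1, 2.73], [-2.68, 2.68]. Speed limits (rad/s): [2.57, 2.57, 3.14, 3.14, 3.14, 3.14].

INTERFACE

Orientations are given as a unit quaternion [w, x, y, z].
In Python, from bench import * gives the robot as it stands.
- The arm moves only by the tool step_arm, never from a script. Its argument "motion" is a list that holds one entry, the list of rows, each a list of 7 numbers: the opening, from 0 (shut) to 1 (fully open), then the shift along the tool's x, y, z in units of 50 mm (1.0 is 50 mm), then the turn, a rotation vector about the tool's x, y, z in degrees. In form: [[[jaw, dx, dy, dz, ax, ay, az], ...]]. A call has 1 to 10 rows; each row is the pose to reach, as a shift and turn from the pose commanded when the call began, along the tool's axes at that moment; what a row does not reach only later rows make up. A row lasts 1/10 s, in which the tool goes at most 50 mm and 8.59 degrees, less where a joint would pass 70% of its speed; a pose out of reach is approached as far as the arm can. A call with a gripper value outside its range is refused whole. The fingers move at their own pace and stop on an object; "force" is the grip in N (left out, the last holds). Time passes only in rows, so rows that repeat a pose let the fingers close. It gives the time, the measured TCP pose, the force, the opening and the grip force at its end, in the units of the state.
- state(): the state, without advancing time (a new reading comes with each control period).
- capture(name): name is "scene" or "top" or "wrist"; returns the picture (400x640x3 uint8, blue, green, red); there is no depth.
- calibration(name): a dict with "mtx" (3x3 intrinsics, pixels), "R" (3x3) and "t" (3): a world point X has camera coordinates R X + t. Camera axes: x right, y down, z forward; pixel columns grow to the right and rows downward; lengths in m; the calibration is good to about 2 mm. A picture is of the moment at which its call begins: read the wrist's pose just before it. calibration takes no time and is no camera call; for the wrist camera it gives the pose at the moment of the call.
- finish_job(): hands the job in; it is judged then, once.
The state is a dict: "t": time; "joints": joint angles; "qd": joint speeds; "effort": joint torques, N m; "ee_pos": TCP position; "ee_rot": TCP orientation; "contact_force": force on the tool from outside, world axes, zero at the start; "wrist_torque": the same for the moment, N m; "grip_width": finger opening in m; "gripper_force": force on a finger pad.
Only numpy, scipy, OpenCV 4.12 (cv2) and the standard library are available. Lean on these libraries where they do the work, as an engineer would, in place of code of your own. Each camera call takes 0.05 s, during which the arm holds its last target. There are 200 camera calls.

TASK

Lift the depth gauge out of its holder and lower its rod into the large bore of the wooden plinth. The sliding stop will meet the plinth first: keep pressing, steadily and gently, so that the rod slides on down through the stop until its tip bottoms out in the bore, and hold it pressed there for about a second. Then let go and leave the gauge standing upright in the bore, its tip on the bottom and its stop flat on the plinth, without disturbing the bottle or the vial.

Things in the scene. Friction and masses are not known exactly. Their poses are not given: they have to be found in the camera images.
- gauge_head (a point): Centre of the dark knurled round head of the steel depth gauge, the part to grip: 20 mm across, 35 mm tall. It is on the gauge's axis, 112 mm above the rod's tip, 18 mm below the gauge's top end; z runs up the rod. The gauge is a 12 mm round rod, 130 mm long over all, about 0.19 kg, bare between head and stop. At the start it hangs upright in the holder by its stop.
- rod_tip (a point): Centre of the flat lower end face of the gauge's rod (foot chamfered 2 mm). At the start it is 25 mm below the top of the holder.
- stop_face (a point): Centre of the underside of the gauge's sliding stop, a brass collar with a flange of 36 mm diameter (13 mm tall over all) round the rod; it is held on the rod by friction alone and needs about 6 N to slide.
- stop (a joint): How far the stop has slid up the rod from its lowest place, in m (0 to 0.045). At 0, as at the start, the stop's underside is 25 mm above the rod's tip.
- holder: Grey block 60 x 54 mm on a dark flanged foot 90 x 74 mm, 45 mm tall in all, fixed to the table, with an upright 15 mm hole through its middle in which the gauge hangs. Origin: centre of the underside.
- plinth: Hardwood block 76 (x) x 100 (y) x 70 (z) mm, fixed to the table. Origin: centre of the underside, z up. In the middle of its top is the bore, with a much smaller (7 mm) pin hole 34 mm to either side along its y axis.
- bore_mouth (a point): Centre of the mouth of the plinth's bore, level with the plinth's top (70 mm above the table). The bore is upright, 14 mm in diameter, with a 2 mm chamfer, and blind: its depth is somewhere between 34 and 56 mm, differs each time and has to be felt. Its bottom is rigid but thin: it must not be pressed with more than 25 N.
- varnish: Bystander: small clear bottle with a white cap, 30 mm across, 69 mm tall, loose on the table. Origin: centre of the underside.
- sample_vial: Bystander: clear vial with a white cap, 28 mm across, 52 mm tall, loose on the table. Origin: centre of the underside.

How it is judged:
On the way, in this order (a step that is already met when the one before it is completed fails the run):
1. the gauge is lifted clear out of its holder (z of rod_tip in the frame of holder above 0.05 m), for 0.1 s.
2. the rod is pressed on the bottom of the bore with more than 2 N, the stop flat on the plinth, for 0.3 s (contact force between gauge and bore_floor_c0 above 2 N and distance between rod_tip and bore_floor_c0 below 0.0045 m and distance between stop_face and bore_mouth below 0.003 m), for 0.3 s.
At the end, for the whole second after the job is handed in: The released gauge stands at rest in the plinth's bore, upright within 0.06 rad, its tip within 2 mm of the bore's bottom and the middle of its stop's underside within 2.5 mm of the centre of the bore's mouth (distance between rod_tip and bore_floor_c0 below 0.004 m and distance between stop_face and bore_mouth below 0.0025 m and angle between rod_tip's own z axis and vertical below 0.06 rad and linear speed of gauge below 0.02 m/s and contact force between gauge and the fingers below 0.1 N); the robot touches nothing.
It fails at once if the rod is pushed on the bottom of the bore with more than 25 N (contact force between gauge and bore_floor_c0 above 25 N).
It fails at once if the gauge is pushed on the plinth with more than 40 N in all (contact force between gauge and plinth above 40 N).
It fails at once if the bottle is moved more than 15 mm (distance of varnish from where it was at the start of the episode above 0.015 m).
It fails at once if the vial is moved more than 15 mm (distance of sample_vial from where it was at the start of the episode above 0.015 m).
It also fails if it takes over 56 s, if anything falls off the work surface, if the arm or the gripper's body presses on something with over 40 N, if the wrist force passes 120 N, or if a joint passes its speed limit or range.

## Working session

There is one attempt and no reset: what is moved stays moved. The work goes in short steps, Python scripts to look and compute and a tool call to move; the robot and the scene stay as the last step left them, time stands still between calls to the robot, and variables do not carry over. Pictures are saved under pics/ and viewed, at most 10 in all, crops included, and the job is handed in when it is done.

Besides the shell and the picture viewer there is one more tool, called after ">>>" as name(argument=value, ...) on one line, values as JSON. step_arm: Moves the arm, as the interface text tells. Its arguments: {"type":"object","properties":{"motion":{"type":"array","items":{"type":"array","items":{"type":"array","items":{"type":"number"}}}},"force":{"type":"number"}},"required":["motion"]}

```bash
mkdir -p pics
python3 - <<'E'
from bench import *
import cv2
s=state();print(s)
for n in("scene","top"):
    cv2.imwrite(f"pics/{n}0.png",capture(n)); c=calibration(n); print(n,c)
E
```

```text
{'t': 0.0, 'joints': array([ 1.14247817e+00,  3.07564323e-01,  1.50768080e+00, -2.13547006e-06,
        1.32842781e+00, -7.35532499e-02]), 'qd': array([-0.00150604,  0.00013623, -0.00082824,  0.00047847,  0.00116421,
       -0.00125424]), 'effort': array([-2.88421899e-03, -4.57532859e+01, -2.51921976e+01, -5.53409700e-04,
        1.31886234e-02, -8.10080792e-06]), 'ee_pos': array([0.19947459, 0.53848308, 0.20898328]), 'ee_rot': array([-2.57273678e-04,  1.76453355e-01,  9.84308453e-01, -1.00782002e-03]), 'contact_force': array([ 0.75187621,  0.49374523, -0.15168986]), 'wrist_torque': array([-0.00626793, -0.03020244, -0.01852284]), 'gripper_force': 0.0, 'grip_width': 0.08585081569482086}
scene {'mtx': array([[467.0365091 ,   0.        , 328.87613231],
       [  0.        , 467.0365091 , 192.06444068],
       [  0.        ,   0.        ,   1.        ]]), 'R': array([[ 0.56710565, -0.82364149, -0.00242413],
       [-0.56876524, -0.38948238, -0.72443742],
       [ 0.59573256,  0.41221132, -0.6893363 ]]), 't': array([-0.30426214,  0.36217821,  0.61579675])}
top {'mtx': array([[482.72939692,   0.        , 324.57675151],
       [  0.        , 482.72939692, 204.04391334],
       [  0.        ,   0.        ,   1.        ]]), 'R': array([[ 0.01474109, -0.9998251 ,  0.01150918],
       [-0.985731  , -0.01646167, -0.16752135],
       [ 0.16768151, -0.0088755 , -0.98580127]]), 't': array([-0.00482378,  0.50818945,  0.86306843])}
```

View pics/top0.png

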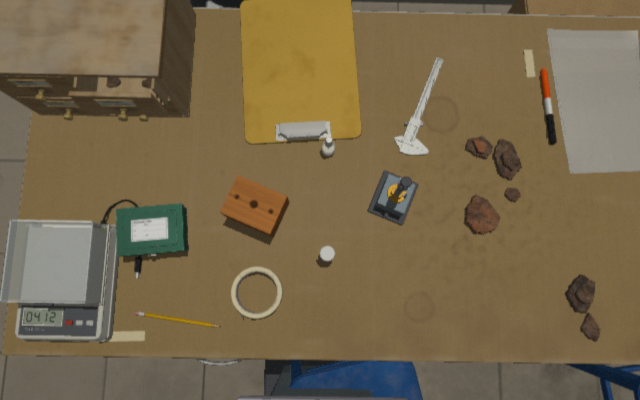

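View pics/scene0.png

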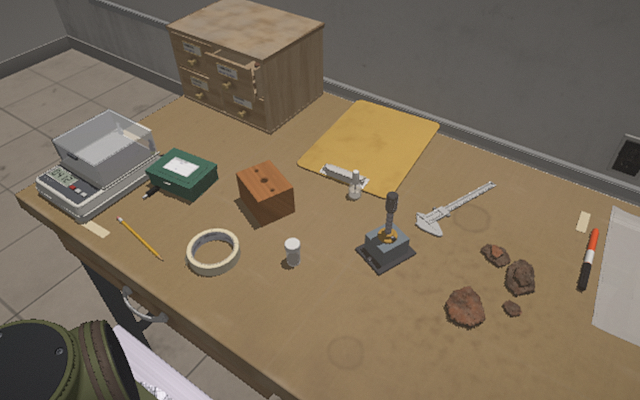

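Run:
```python
import cv2,numpy as np
t=cv2.imread("pics/top0.png");s=cv2.imread("pics/scene0.png")
f=lambda im,x,y:cv2.resize(im[y:y+75,x:x+100],None,fx=4,fy=4,interpolation=cv2.INTER_CUBIC)
cv2.imwrite("pics/crop.png",np.vstack([np.hstack([f(t,205,165),f(t,345,155)]),np.hstack([f(s,225,150),f(s,340,185)])]))
```

```text
(no output)
```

View pics/crop.png

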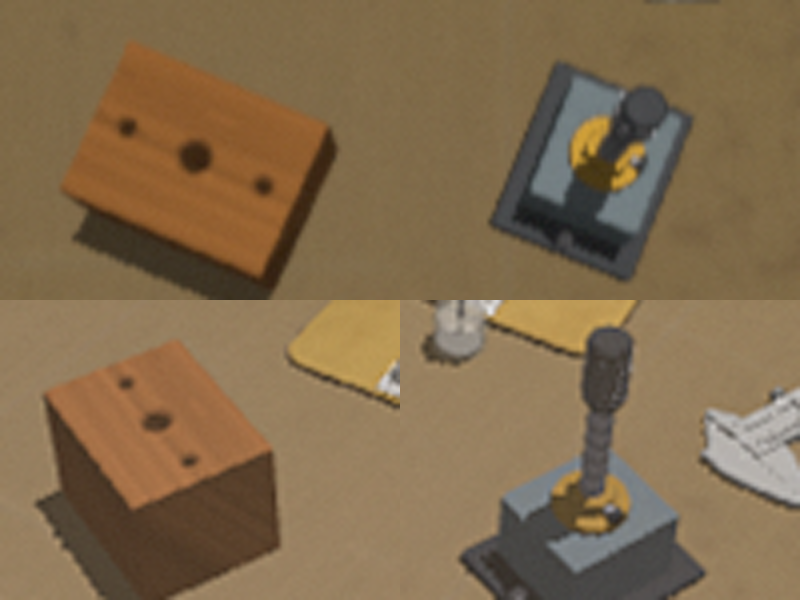

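```bash
cat > h.py <<'E'
from bench import *
import numpy as np, cv2
from scipy.spatial.transform import Rotation as Ro
def ray(c,px):
    d=c["R"].T@np.linalg.solve(c["mtx"],[*px,1.]); return -c["R"].T@c["t"],d
def onz(c,px,z):
    o,d=ray(c,px); return o+d*(z-o[2])/d[2]
def rel(goal,R0,p0): # tool-frame shift in 50mm units
    return R0.T@(np.array(goal)-p0)/.05
def pose():
    s=state(); q=s["ee_rot"]; return s["ee_pos"],Ro.from_quat([q[1],q[2],q[3],q[0]]).as_matrix()
E
python3 - <<'E'
from h import *
T,S=calibration("top"),calibration("scene")
k=lambda x,y,ox,oy:((x+.5)/4-.5+ox,(y+.5)/4-.5+oy)
for n,c,p,z in [("bore",T,k(195,156,205,165),.07),("bore",S,k(157,121,225,150),.07),("pinL",T,k(127,127,205,165),.07),("pinR",T,k(263,186,205,165),.07),
 ("head",T,k(245,106,345,155),.15),("head",S,k(211,41,340,185),.15),("holderflange",T,k(207,152,345,155),.05),
 ("footTL",T,k(160,62,345,155),.01),("footBL",T,k(92,222,345,155),.01),("bottle",T,(328,140),.069),("vial",T,(327,250),.052)]:
    print(n,onz(c,p,z).round(4))
p,R=pose();print(p,R.round(3))
c=calibration("wrist");print(c, R.T@(-c["R"].T@c["t"]-p), R.T@c["R"].T)
E
```

```text
bore [0.5022 0.1328 0.07  ]
bore [0.5005 0.1304 0.07  ]
pinL [0.5151 0.1642 0.07  ]
pinR [0.4889 0.1015 0.07  ]
head [ 0.531  -0.1309  0.15  ]
head [ 0.5288 -0.1333  0.15  ]
holderflange [ 0.5309 -0.1309  0.05  ]
footTL [ 0.5836 -0.1146  0.01  ]
footBL [ 0.5032 -0.081   0.01  ]
bottle [ 0.625  -0.0012  0.069 ]
vial [ 0.4215 -0.0024  0.052 ]
[0.19949702 0.53854311 0.20906463] [[-0.938  0.347 -0.001]
 [ 0.347  0.938 -0.002]
 [ 0.    -0.002 -1.   ]]
{'mtx': array([[323.65529462,   0.        , 319.68357317],
       [  0.        , 323.65529462, 194.58225229],
       [  0.        ,   0.        ,   1.        ]]), 'R': array([[ 0.34732231,  0.93774326, -0.00218845],
       [ 0.90338012, -0.33396704,  0.26901744],
       [ 0.25153842, -0.09541276, -0.96313282]]), 't': array([-0.57368219, -0.03538068,  0.37837074])} [ 6.77619966e-02 -1.24193307e-04 -1.63610629e-01] [[ 1.06253939e-04 -9.63100785e-01 -2.69140980e-01]
 [ 9.99999951e-01  1.81660847e-04 -2.55270566e-04]
 [ 2.94743661e-04 -2.69140940e-01  9.63100757e-01]]
```

>>> step_arm(motion=[[[1, -0.8, -0.55, 0, 0, 0, 0], [1, -1.6, -1.1, 0, 0, 0, 0], [1, -2.4, -1.65, 0, 0, 0, 0], [1, -3.2, -2.2, 0, 0, 0, 0], [1, -4.0, -2.75, 0, 0, 0, 0], [1, -4.8, -3.3, 0, 0, 0, 0], [1, -5.6, -3.85, 0, 0, 0, 0], [1, -6.3, -4.3, 0, 0, 0, 0], [1, -6.75, -4.9, 0, 0, 0, 0], [1, -7.2, -5.5, 0, 0, 0, 0]]])

```text
t: 1.1
ee_pos: [0.4423, 0.1545, 0.2095]
ee_rot: [-0.0, 0.177, 0.984, -0.0]
contact_force: [0.2, 0.8, -0.8]
grip_width: 0.0856
gripper_force: 0.0
```

Run:
```python
from h import *
p,R=pose();print(p,R.round(3),state()["joints"],rel([.530,-.132,.21],R,p))
```

```text
[0.44225131 0.15452501 0.20953286] [[-0.938  0.348 -0.001]
 [ 0.348  0.938 -0.   ]
 [ 0.001 -0.    -1.   ]] [ 2.45954719e-01  1.58084900e-01  1.71563786e+00 -1.54487854e-05
  1.26854729e+00 -9.69545154e-01] [-3.63879644 -4.76211343 -0.00946233]
```

>>> step_arm(motion=[[[1, -0.6, -0.75, 0, 0, 0, 0], [1, -1.2, -1.5, 0, 0, 0, 0], [1, -1.7, -2.3, 0, 0, 0, 0], [1, -2.2, -3.0, 0, 0, 0, 0], [1, -2.7, -3.6, 0, 0, 0, 0], [1, -3.2, -4.2, 0, 0, 0, 0], [1, -3.6, -4.7, 0, 0, 0, 0], [1, -3.64, -4.76, 0, 0, 0, 0], [1, -3.64, -4.76, 0, 0, 0, 0]]])

```text
t: 2.0
ee_pos: [0.5295, -0.1308, 0.2092]
ee_rot: [-0.001, 0.177, 0.984, 0.0]
contact_force: [0.1, 0.2, -0.1]
grip_width: 0.0855
gripper_force: 0.0
```

Run:
```python
from h import *
p,R=pose();c=calibration("wrist")
im=capture("wrist");cv2.imwrite("pics/w1.png",im)
print(p,rel([.53,-.132,.113],R,p))
for z in(.115,.15):
    q=c["mtx"]@(c["R"]@np.array([.53,-.132,z])+c["t"]);print(q[:2]/q[2])
```

```text
[ 0.52945131 -0.13077848  0.20921649] [-0.02193053 -0.01961727  1.92429126]
[318.75128977 190.85236999]
[318.61402498 203.31523746]
```

View pics/w1.png

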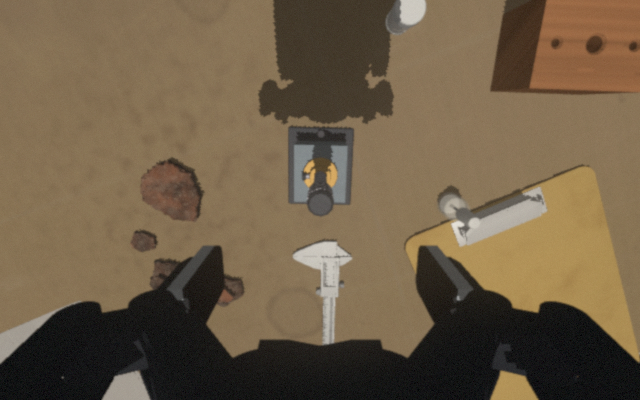

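The head's top is at (319,202), within 2 px of the prediction, and the bore is at (596,44). Descending to grip.

>>> step_arm(motion=[[[1, -0.01, 0, 0.6, 0, 0, 0], [1, -0.02, 0, 1.2, 0, 0, 0], [1, -0.02, 0, 1.7, 0, 0, 0], [1, -0.02, 0, 1.93, 0, 0, 0], [1, -0.02, 0, 1.93, 0, 0, 0], [0.3, -0.02, 0, 1.93, 0, 0, 0], [0.3, -0.02, 0, 1.93, 0, 0, 0], [0.3, -0.02, 0, 1.93, 0, 0, 0]]], force=60)

```text
t: 2.85
ee_pos: [0.5318, -0.1307, 0.1148]
ee_rot: [0.001, 0.176, 0.984, -0.0]
contact_force: [0.1, 0.1, -0.1]
grip_width: 0.044
gripper_force: 0.0
```

>>> step_arm(motion=[[[0.2, 0, 0, 0, 0, 0, 0], [0.1, 0, 0, 0, 0, 0, 0], [0, 0, 0, 0, 0, 0, 0], [0, 0, 0, 0, 0, 0, 0], [0, 0, 0, 0, 0, 0, 0], [0, 0, 0, 0, 0, 0, 0]]], force=60)

```text
t: 3.45
ee_pos: [0.5311, -0.1308, 0.1137]
ee_rot: [0.0, 0.176, 0.984, -0.0]
contact_force: [-0.6, -0.4, 4.0]
grip_width: 0.0171
gripper_force: 58.6
```

>>> step_arm(motion=[[[0, 0, 0, -0.1, 0, 0, 0], [0, 0, 0, -0.3, 0, 0, 0], [0, 0, 0, -0.6, 0, 0, 0], [0, 0, 0, -0.9, 0, 0, 0], [0, 0, 0, -1.3, 0, 0, 0], [0, 0, 0, -1.7, 0, 0, 0], [0, 0, 0, -2.1, 0, 0, 0], [0, 0, 0, -2.3, 0, 0, 0], [0, 0, 0, -2.3, 0, 0, 0], [0, 0, 0, -2.3, 0, 0, 0]]])

```text
t: 4.45
ee_pos: [0.5301, -0.1302, 0.2278]
ee_rot: [-0.001, 0.176, 0.984, 0.0]
contact_force: [-0.5, -0.1, -2.0]
grip_width: 0.0174
gripper_force: 58.7
```

Run:
```python
from h import *
p,R=pose();c=calibration("wrist");S=calibration("scene")
im=capture("wrist");s=capture("scene")
f=lambda im,x,y:cv2.resize(im[y:y+100,x:x+100],None,fx=4,fy=4,interpolation=cv2.INTER_CUBIC)
g=lambda c,X:(lambda q:q[:2]/q[2])(c["mtx"]@(c["R"]@np.array(X)+c["t"]))
a=g(S,p-[0,0,.09]).astype(int)
cv2.imwrite("pics/w2.png",np.vstack([np.hstack([f(im,270,110),f(s,a[0]-50,a[1]-85)])]))
print(p,R.round(4).tolist(),a-[50,85],g(S,p-[0,0,.093]),g(S,p+[0,0,.019]),g(c,p-[0,0,.093]),g(c,[.5013,.1316,.07]),state())
np.savez("grip.npz",p=p,R=R)
```

```text
[ 0.53014989 -0.13024533  0.22777529] [[-0.9377, 0.3474, -0.0012], [0.3474, 0.9377, 0.0005], [0.0013, 0.0, -1.0]] [340 113] [390.35457433 200.23838013] [396.88116677 147.59417177] [319.96147837 190.04550006] [577.38085807  47.32252607] {'t': 4.55, 'joints': array([-3.18415866e-01,  2.54260416e-01,  1.53848450e+00, -1.20299692e-05,
        1.35156228e+00, -1.53436281e+00]), 'qd': array([ 2.95429374e-05,  4.26244896e-03,  2.93380446e-04,  2.20234849e-03,
        1.89636558e-03, -8.00830432e-05]), 'effort': array([ 1.16599520e-02, -4.43104076e+01, -2.66611791e+01,  1.10795194e-03,
       -5.35650455e-03,  1.37980473e-05]), 'ee_pos': array([ 0.52976065, -0.13019747,  0.22708834]), 'ee_rot': array([-1.34462673e-03,  1.76493821e-01,  9.84300812e-01,  1.84918714e-04]), 'contact_force': array([ 0.49511939,  0.63019942, -2.10896904]), 'wrist_torque': array([ 0.01758544, -0.00075078,  0.03362936]), 'gripper_force': 58.705467651598155, 'grip_width': 0.017042050437047405}
```

View pics/w2.png

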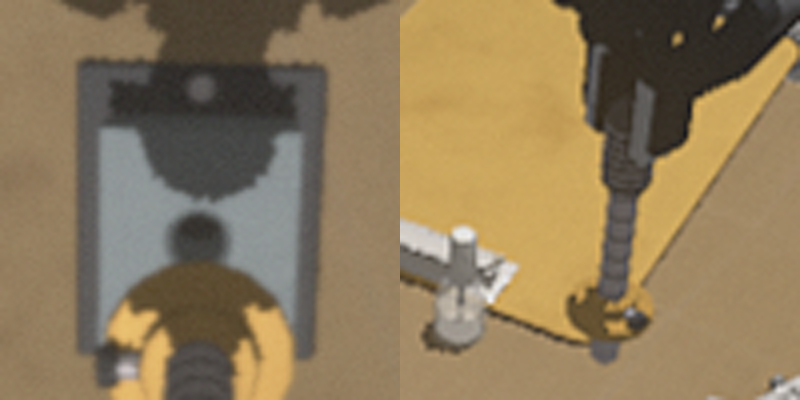

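The gauge is held upright. The holder's hole is visible at about (319.5,169.6), and the tip is where I predicted it. Moving above the bore next.

Run:
```python
from h import *
c=calibration("wrist");print("hole",onz(c,(319.4,169.7),.045))
p,R=pose();print(p,rel([.5013,.1316,.227],R,p))
```

```text
hole [ 0.5298379  -0.13079786  0.045     ]
[ 0.52976065 -0.13019747  0.22708834] [2.35295133 4.71197785 0.00762757]
```

>>> step_arm(motion=[[[0, 0.15, 0.3, 0, 0, 0, 0], [0, 0.45, 0.9, 0, 0, 0, 0], [0, 0.8, 1.6, 0, 0, 0, 0], [0, 1.15, 2.3, 0, 0, 0, 0], [0, 1.5, 3.0, 0, 0, 0, 0], [0, 1.85, 3.7, 0, 0, 0, 0], [0, 2.15, 4.3, 0, 0, 0, 0], [0, 2.3, 4.6, 0, 0, 0, 0], [0, 2.35, 4.7, 0, 0, 0, 0], [0, 2.35, 4.71, 0, 0, 0, 0]]])

```text
t: 5.55
ee_pos: [0.5015, 0.132, 0.2278]
ee_rot: [-0.001, 0.176, 0.984, -0.0]
contact_force: [-0.0, 0.4, -3.1]
grip_width: 0.017
gripper_force: 58.9
```

>>> step_arm(motion=[[[0, 0, 0, 0, 0, 0, 0], [0, 0, 0, 0, 0, 0, 0], [0, 0, 0, 0, 0, 0, 0], [0, 0, 0, 0, 0, 0, 0]]])

```text
t: 5.95
ee_pos: [0.5025, 0.1304, 0.2284]
ee_rot: [0.0, 0.177, 0.984, -0.0]
contact_force: [-0.2, 1.0, -2.3]
grip_width: 0.0172
gripper_force: 58.9
```

Run:
```python
from h import *
p,R=pose();c=calibration("wrist")
im=capture("wrist");cv2.imwrite("pics/w3.png",cv2.resize(im[130:230,260:380],None,fx=5,fy=5,interpolation=cv2.INTER_CUBIC))
np.savez("w3.npz",p=p,R=R,cR=c["R"],ct=c["t"],m=c["mtx"])
g=lambda c,X:(lambda q:q[:2]/q[2])(c["mtx"]@(c["R"]@np.array(X)+c["t"]))
print(p,R.round(4).tolist(),g(c,[.5013,.1316,.07]),g(c,p-[0,0,.068]),g(c,p-[0,0,.055]))
```

```text
[0.502535   0.13039975 0.22842508] [[-0.9373, 0.3486, 0.0], [0.3486, 0.9373, -0.0001], [-0.0, -0.0, -1.0]] [320.64917664 171.94113299] [320.01219153 198.49627794] [320.02225106 203.66158458]
```

View pics/w3.png

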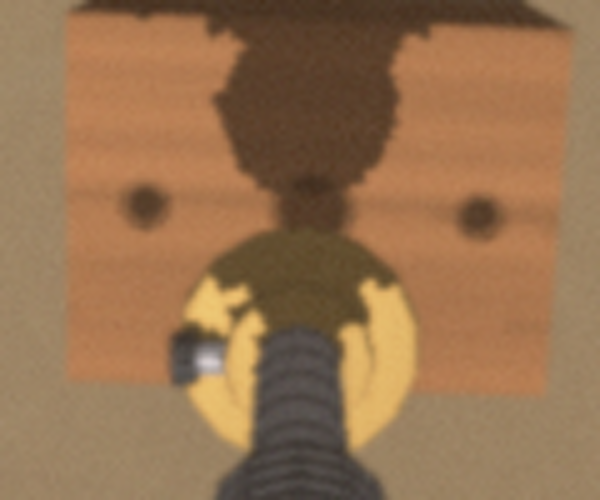

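The pin holes are at crop (146,206) and (481,217), so the bore is at full-image (322.3,172). The flange centre is at column 320, as expected.

Run:
```python
from h import *
d=np.load("w3.npz");c=dict(R=d["cR"],t=d["ct"],mtx=d["m"])
k=lambda x,y:((x+.5)/5-.5+260,(y+.5)/5-.5+130)
a,b=onz(c,k(146,206),.07),onz(c,k(481,217),.07);m=(a+b)/2
print(a,b,np.linalg.norm(a-b),m,"bore ell",onz(c,k(313,208),.07));
print("from cap pose",rel([*m[:2],.2284],d["R"],d["p"]),"flange",onz(c,k(300.5,345),.228-.065)-d["p"])
p,R=pose();print(p,R[:,2])
```

```text
[0.48896064 0.10178953 0.07      ] [0.51474848 0.1646312  0.07      ] 0.06792708050360677 [0.50185456 0.13321036 0.07      ] bore ell [0.50113073 0.13333776 0.07      ]
from cap pose [0.03235196 0.0479412  0.00049783] flange [-7.12211460e-04  1.76210472e-05 -6.54250811e-02]
[0.50251633 0.13049069 0.22844304] [ 3.69785006e-05 -5.85404662e-05 -9.99999998e-01]
```

>>> step_arm(motion=[[[0, 0.03, 0.046, 0.1, 0, 0, 0], [0, 0.03, 0.046, 0.3, 0, 0, 0], [0, 0.03, 0.046, 0.6, 0, 0, 0], [0, 0.03, 0.046, 0.9, 0, 0, 0], [0, 0.03, 0.046, 1.1, 0, 0, 0], [0, 0.03, 0.046, 1.2, 0, 0, 0], [0, 0.03, 0.046, 1.25, 0, 0, 0], [0, 0.03, 0.046, 1.3, 0, 0, 0], [0, 0.03, 0.046, 1.35, 0, 0, 0], [0, 0.03, 0.046, 1.37, 0, 0, 0]]])

```text
t: 7.0
ee_pos: [0.502, 0.1339, 0.1601]
ee_rot: [0.0, 0.176, 0.984, 0.0]
contact_force: [0.2, 0.1, -2.5]
grip_width: 0.0172
gripper_force: 58.9
```

Run:
```python
from h import *
p,R=pose();c=calibration("wrist")
s=state();print(s["contact_force"],s["wrist_torque"],p)
im=capture("wrist");cv2.imwrite("pics/w4.png",cv2.resize(im[110:230,240:400],None,fx=4,fy=4,interpolation=cv2.INTER_CUBIC))
np.savez("w4.npz",p=p,R=R,cR=c["R"],ct=c["t"],m=c["mtx"])
```

```text
[ 0.17071012  0.09819238 -2.49804071] [ 0.00736461 -0.02413296 -0.02477629] [0.50199465 0.13390078 0.16009322]
```

View pics/w4.png

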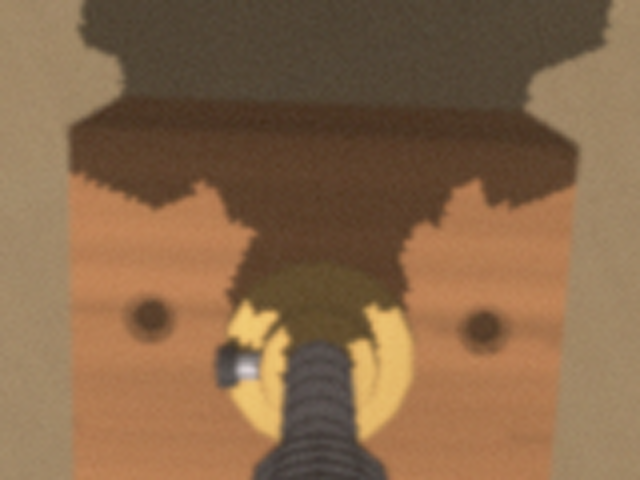

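Run:
```python
from h import *
d=np.load("w4.npz");c=dict(R=d["cR"],t=d["ct"],mtx=d["m"])
k=lambda x,y:((x+.5)/4-.5+240,(y+.5)/4-.5+110)
a,b=onz(c,k(151,318),.07),onz(c,k(483,327),.07);m=(a+b)/2
print(np.linalg.norm(a-b),m,rel([*m[:2],.1601],d["R"],d["p"])*50,"flange",d["R"].T@(onz(c,k(321.5,357),d["p"][2]-.065)-d["p"])*1e3)
```

```text
0.06732145881795591 [0.50127603 0.1332614  0.07      ] [ 0.45183645 -0.84914862 -0.00729056] flange [ 5.87539015e-01 -1.22186489e-02  6.49996772e+01]
```

The tip is 3 mm into the bore with no contact, about 0.8 mm off in y. I'll correct that and go down to just above stop contact.

>>> step_arm(motion=[[[0, 0, -0.016, 0.02, 0, 0, 0], [0, 0, -0.016, 0.06, 0, 0, 0], [0, 0, -0.016, 0.12, 0, 0, 0], [0, 0, -0.016, 0.18, 0, 0, 0], [0, 0, -0.016, 0.24, 0, 0, 0], [0, 0, -0.016, 0.3, 0, 0, 0], [0, 0, -0.016, 0.34, 0, 0, 0], [0, 0, -0.016, 0.37, 0, 0, 0], [0, 0, -0.016, 0.39, 0, 0, 0], [0, 0, -0.016, 0.4, 0, 0, 0]]])

```text
t: 8.05
ee_pos: [0.5015, 0.1331, 0.1399]
ee_rot: [0.0, 0.176, 0.984, -0.0]
contact_force: [-0.5, -0.3, -2.6]
grip_width: 0.0174
gripper_force: 58.9
```

>>> step_arm(motion=[[[0, 0, 0, 0.01, 0, 0, 0], [0, 0, 0, 0.02, 0, 0, 0], [0, 0, 0, 0.03, 0, 0, 0], [0, 0, 0, 0.04, 0, 0, 0], [0, 0, 0, 0.05, 0, 0, 0], [0, 0, 0, 0.06, 0, 0, 0], [0, 0, 0, 0.06, 0, 0, 0]]])

```text
t: 8.75
ee_pos: [0.5018, 0.1331, 0.1372]
ee_rot: [0.0, 0.176, 0.984, 0.0]
contact_force: [-1.6, -0.1, 3.2]
grip_width: 0.0174
gripper_force: 59.6
```

The stop has met the plinth, at about +5.7 N. I'll slide on gently through the stretch that must be free, then feel for the bottom with a light grip acting as a fuse.

>>> step_arm(motion=[[[0, 0, 0, 0.01, 0, 0, 0], [0, 0, 0, 0.02, 0, 0, 0], [0, 0, 0, 0.03, 0, 0, 0], [0, 0, 0, 0.04, 0, 0, 0], [0, 0, 0, 0.05, 0, 0, 0], [0, 0, 0, 0.06, 0, 0, 0], [0, 0, 0, 0.07, 0, 0, 0], [0, 0, 0, 0.08, 0, 0, 0], [0, 0, 0, 0.09, 0, 0, 0], [0, 0, 0, 0.1, 0, 0, 0]]], force=30)

```text
t: 9.75
ee_pos: [0.5015, 0.1331, 0.1319]
ee_rot: [0.0, 0.176, 0.984, -0.0]
contact_force: [-0.2, -1.1, 4.1]
grip_width: 0.0171
gripper_force: 59.6
```

Run:
```python
from h import *
s=state();print(s["ee_pos"],s["contact_force"],s["wrist_torque"],s["gripper_force"])
```

```text
[0.50151636 0.13309277 0.13185031] [-0.2239035  -1.09175998  4.12174711] [-0.10584497  0.0449103  -0.01977529] 59.58019230980426
```

>>> step_arm(motion=[[[0, 0, 0, 0.006, 0, 0, 0], [0, 0, 0, 0.012, 0, 0, 0], [0, 0, 0, 0.018, 0, 0, 0], [0, 0, 0, 0.018, 0, 0, 0]]])

```text
t: 10.15
ee_pos: [0.5015, 0.1331, 0.131]
ee_rot: [0.0, 0.176, 0.984, -0.0]
contact_force: [-0.4, -0.7, 4.4]
grip_width: 0.017
gripper_force: 59.5
```

>>> step_arm(motion=[[[0, 0, 0, 0.007, 0, 0, 0], [0, 0, 0, 0.014, 0, 0, 0], [0, 0, 0, 0.014, 0, 0, 0]]])

```text
t: 10.45
ee_pos: [0.5015, 0.1331, 0.1303]
ee_rot: [-0.0, 0.176, 0.984, -0.0]
contact_force: [0.4, -1.1, 4.2]
grip_width: 0.0173
gripper_force: 59.6
```

>>> step_arm(motion=[[[0, 0, 0, 0.007, 0, 0, 0], [0, 0, 0, 0.014, 0, 0, 0], [0, 0, 0, 0.014, 0, 0, 0]]])

```text
t: 10.75
ee_pos: [0.5015, 0.1331, 0.1295]
ee_rot: [-0.0, 0.176, 0.984, -0.0]
contact_force: [0.2, -1.0, 3.8]
grip_width: 0.0169
gripper_force: 59.6
```

>>> step_arm(motion=[[[0, 0, 0, 0.007, 0, 0, 0], [0, 0, 0, 0.014, 0, 0, 0], [0, 0, 0, 0.014, 0, 0, 0]]])

```text
t: 11.05
ee_pos: [0.5015, 0.1331, 0.1288]
ee_rot: [-0.0, 0.176, 0.984, -0.0]
contact_force: [0.3, -0.6, 4.1]
grip_width: 0.017
gripper_force: 59.6
```

>>> step_arm(motion=[[[0, 0, 0, 0.007, 0, 0, 0], [0, 0, 0, 0.014, 0, 0, 0], [0, 0, 0, 0.014, 0, 0, 0]]])

```text
t: 11.35
ee_pos: [0.5015, 0.1331, 0.1281]
ee_rot: [-0.0, 0.176, 0.984, -0.0]
contact_force: [-0.6, -0.8, 3.0]
grip_width: 0.0172
gripper_force: 59.6
```

>>> step_arm(motion=[[[0, 0, 0, 0.007, 0, 0, 0], [0, 0, 0, 0.014, 0, 0, 0], [0, 0, 0, 0.014, 0, 0, 0]]])

```text
t: 11.65
ee_pos: [0.5015, 0.1331, 0.1275]
ee_rot: [-0.0, 0.176, 0.984, 0.0]
contact_force: [-0.3, -0.8, 3.7]
grip_width: 0.0173
gripper_force: 59.6
```

>>> step_arm(motion=[[[0, 0, 0, 0.007, 0, 0, 0], [0, 0, 0, 0.014, 0, 0, 0], [0, 0, 0, 0.014, 0, 0, 0]]])

```text
t: 11.95
ee_pos: [0.5015, 0.1331, 0.1268]
ee_rot: [-0.0, 0.176, 0.984, -0.0]
contact_force: [-0.1, -1.3, 4.2]
grip_width: 0.0171
gripper_force: 59.6
```

>>> step_arm(motion=[[[0, 0, 0, 0.007, 0, 0, 0], [0, 0, 0, 0.014, 0, 0, 0], [0, 0, 0, 0.014, 0, 0, 0]]])

```text
t: 12.25
ee_pos: [0.5015, 0.1331, 0.126]
ee_rot: [-0.0, 0.176, 0.984, -0.0]
contact_force: [-1.1, -0.3, 3.7]
grip_width: 0.0173
gripper_force: 59.6
```

>>> step_arm(motion=[[[0, 0, 0, 0.007, 0, 0, 0], [0, 0, 0, 0.014, 0, 0, 0], [0, 0, 0, 0.014, 0, 0, 0]]])

```text
t: 12.55
ee_pos: [0.5014, 0.1331, 0.1253]
ee_rot: [-0.0, 0.176, 0.984, -0.0]
contact_force: [-0.0, -0.8, 3.6]
grip_width: 0.017
gripper_force: 59.6
```

>>> step_arm(motion=[[[0, 0, 0, 0.007, 0, 0, 0], [0, 0, 0, 0.014, 0, 0, 0], [0, 0, 0, 0.014, 0, 0, 0]]])

```text
t: 12.85
ee_pos: [0.5015, 0.1331, 0.1246]
ee_rot: [-0.0, 0.176, 0.984, 0.0]
contact_force: [0.1, -0.9, 3.2]
grip_width: 0.017
gripper_force: 59.6
```

>>> step_arm(motion=[[[0, 0, 0, 0.007, 0, 0, 0], [0, 0, 0, 0.014, 0, 0, 0], [0, 0, 0, 0.014, 0, 0, 0]]])

```text
t: 13.15
ee_pos: [0.5015, 0.1331, 0.124]
ee_rot: [-0.0, 0.176, 0.984, -0.0]
contact_force: [0.5, -1.0, 3.1]
grip_width: 0.0172
gripper_force: 59.6
```

>>> step_arm(motion=[[[0, 0, 0, 0.007, 0, 0, 0], [0, 0, 0, 0.014, 0, 0, 0], [0, 0, 0, 0.014, 0, 0, 0]]])

```text
t: 13.45
ee_pos: [0.5015, 0.1331, 0.1233]
ee_rot: [-0.0, 0.176, 0.984, -0.0]
contact_force: [0.3, -1.6, 3.8]
grip_width: 0.0176
gripper_force: 59.6
```

>>> step_arm(motion=[[[0, 0, 0, 0.007, 0, 0, 0], [0, 0, 0, 0.014, 0, 0, 0], [0, 0, 0, 0.014, 0, 0, 0]]])

```text
t: 13.75
ee_pos: [0.5015, 0.1331, 0.1225]
ee_rot: [-0.0, 0.176, 0.984, -0.0]
contact_force: [-1.3, -0.7, 3.2]
grip_width: 0.0167
gripper_force: 59.6
```

>>> step_arm(motion=[[[0, 0, 0, 0.007, 0, 0, 0], [0, 0, 0, 0.014, 0, 0, 0], [0, 0, 0, 0.014, 0, 0, 0]]])

```text
t: 14.05
ee_pos: [0.5015, 0.1331, 0.1218]
ee_rot: [-0.0, 0.176, 0.984, -0.0]
contact_force: [-0.2, -0.6, 4.2]
grip_width: 0.0174
gripper_force: 59.5
```

>>> step_arm(motion=[[[0, 0, 0, 0.007, 0, 0, 0], [0, 0, 0, 0.014, 0, 0, 0], [0, 0, 0, 0.014, 0, 0, 0]]])

```text
t: 14.35
ee_pos: [0.5014, 0.1331, 0.1211]
ee_rot: [-0.0, 0.176, 0.984, -0.0]
contact_force: [-0.3, -0.3, 3.1]
grip_width: 0.0172
gripper_force: 59.5
```

>>> step_arm(motion=[[[0, 0, 0, 0.007, 0, 0, 0], [0, 0, 0, 0.014, 0, 0, 0], [0, 0, 0, 0.014, 0, 0, 0]]])

```text
t: 14.65
ee_pos: [0.5014, 0.1331, 0.1204]
ee_rot: [-0.0, 0.176, 0.984, -0.0]
contact_force: [-0.3, -0.5, 3.2]
grip_width: 0.0171
gripper_force: 59.5
```

>>> step_arm(motion=[[[0, 0, 0, 0.007, 0, 0, 0], [0, 0, 0, 0.014, 0, 0, 0], [0, 0, 0, 0.014, 0, 0, 0]]])

```text
t: 14.95
ee_pos: [0.5015, 0.1331, 0.1197]
ee_rot: [-0.0, 0.176, 0.984, -0.0]
contact_force: [0.2, -0.3, 3.4]
grip_width: 0.0171
gripper_force: 59.6
```

>>> step_arm(motion=[[[0, 0, 0, 0.007, 0, 0, 0], [0, 0, 0, 0.014, 0, 0, 0], [0, 0, 0, 0.014, 0, 0, 0]]])

```text
t: 15.25
ee_pos: [0.5015, 0.1331, 0.119]
ee_rot: [-0.0, 0.176, 0.984, -0.0]
contact_force: [0.3, -1.2, 3.7]
grip_width: 0.0171
gripper_force: 59.6
```

>>> step_arm(motion=[[[0, 0, 0, 0.007, 0, 0, 0], [0, 0, 0, 0.014, 0, 0, 0], [0, 0, 0, 0.014, 0, 0, 0]]])

```text
t: 15.55
ee_pos: [0.5015, 0.1331, 0.1184]
ee_rot: [-0.0, 0.176, 0.984, -0.0]
contact_force: [0.1, -1.6, 3.4]
grip_width: 0.0171
gripper_force: 59.6
```

>>> step_arm(motion=[[[0, 0, 0, 0.007, 0, 0, 0], [0, 0, 0, 0.014, 0, 0, 0], [0, 0, 0, 0.014, 0, 0, 0]]])

```text
t: 15.85
ee_pos: [0.5015, 0.1331, 0.1176]
ee_rot: [-0.0, 0.176, 0.984, -0.0]
contact_force: [0.1, -0.4, 4.1]
grip_width: 0.0171
gripper_force: 59.6
```

>>> step_arm(motion=[[[0, 0, 0, 0.007, 0, 0, 0], [0, 0, 0, 0.014, 0, 0, 0], [0, 0, 0, 0.014, 0, 0, 0]]])

```text
t: 16.15
ee_pos: [0.5015, 0.1331, 0.117]
ee_rot: [-0.0, 0.176, 0.984, 0.0]
contact_force: [0.4, -1.1, 4.4]
grip_width: 0.0171
gripper_force: 59.6
```

>>> step_arm(motion=[[[0, 0, 0, 0.007, 0, 0, 0], [0, 0, 0, 0.014, 0, 0, 0], [0, 0, 0, 0.014, 0, 0, 0]]])

```text
t: 16.45
ee_pos: [0.5015, 0.1331, 0.1162]
ee_rot: [-0.0, 0.176, 0.984, -0.0]
contact_force: [-1.3, -1.4, 3.7]
grip_width: 0.0172
gripper_force: 59.6
```

>>> step_arm(motion=[[[0, 0, 0, 0.007, 0, 0, 0], [0, 0, 0, 0.014, 0, 0, 0], [0, 0, 0, 0.014, 0, 0, 0]]])

```text
t: 16.75
ee_pos: [0.5015, 0.133, 0.1155]
ee_rot: [-0.0, 0.176, 0.984, -0.0]
contact_force: [-0.1, -1.2, 3.7]
grip_width: 0.017
gripper_force: 59.6
```

>>> step_arm(motion=[[[0, 0, 0, 0.007, 0, 0, 0], [0, 0, 0, 0.014, 0, 0, 0], [0, 0, 0, 0.014, 0, 0, 0]]])

```text
t: 17.05
ee_pos: [0.5015, 0.1331, 0.1148]
ee_rot: [-0.0, 0.176, 0.984, -0.0]
contact_force: [0.4, -1.5, 2.3]
grip_width: 0.0171
gripper_force: 59.6
```

>>> step_arm(motion=[[[0, 0, 0, 0.007, 0, 0, 0], [0, 0, 0, 0.014, 0, 0, 0], [0, 0, 0, 0.014, 0, 0, 0]]])

```text
t: 17.35
ee_pos: [0.5015, 0.1331, 0.1141]
ee_rot: [-0.0, 0.176, 0.984, -0.0]
contact_force: [-0.6, -1.3, 3.4]
grip_width: 0.0173
gripper_force: 59.6
```

>>> step_arm(motion=[[[0, 0, 0, 0.007, 0, 0, 0], [0, 0, 0, 0.014, 0, 0, 0], [0, 0, 0, 0.014, 0, 0, 0]]])

```text
t: 17.65
ee_pos: [0.5015, 0.1331, 0.1135]
ee_rot: [-0.0, 0.176, 0.984, -0.0]
contact_force: [-0.7, -0.6, 3.5]
grip_width: 0.0171
gripper_force: 59.6
```

>>> step_arm(motion=[[[0, 0, 0, 0.007, 0, 0, 0], [0, 0, 0, 0.014, 0, 0, 0], [0, 0, 0, 0.014, 0, 0, 0]]])

```text
t: 17.95
ee_pos: [0.5015, 0.1331, 0.1127]
ee_rot: [-0.0, 0.176, 0.984, 0.0]
contact_force: [-0.3, -0.2, 3.5]
grip_width: 0.0175
gripper_force: 59.5
```

>>> step_arm(motion=[[[0, 0, 0, 0.007, 0, 0, 0], [0, 0, 0, 0.014, 0, 0, 0], [0, 0, 0, 0.014, 0, 0, 0]]])

```text
t: 18.25
ee_pos: [0.5015, 0.1331, 0.1122]
ee_rot: [-0.0, 0.176, 0.984, -0.0]
contact_force: [-1.0, -1.8, 5.0]
grip_width: 0.0171
gripper_force: 59.7
```

A hint of the bottom: the force is up and the step came out short. Taking smaller steps.

>>> step_arm(motion=[[[0, 0, 0, 0.004, 0, 0, 0], [0, 0, 0, 0.004, 0, 0, 0]]])

```text
t: 18.45
ee_pos: [0.5016, 0.1331, 0.1122]
ee_rot: [0.0, 0.176, 0.984, 0.0]
contact_force: [-1.5, -1.7, 5.8]
grip_width: 0.0171
gripper_force: 59.8
```

>>> step_arm(motion=[[[0, 0, 0, 0.006, 0, 0, 0], [0, 0, 0, 0.012, 0, 0, 0], [0, 0, 0, 0.012, 0, 0, 0]]])

```text
t: 18.75
ee_pos: [0.5018, 0.1331, 0.1122]
ee_rot: [0.0, 0.176, 0.984, 0.0]
contact_force: [-2.9, -1.4, 9.1]
grip_width: 0.0171
gripper_force: 60.2
```

>>> step_arm(motion=[[[0, 0, 0, 0.005, 0, 0, 0], [0, 0, 0, 0.01, 0, 0, 0], [0, 0, 0, 0.01, 0, 0, 0], [0, 0, 0, 0.01, 0, 0, 0], [0, 0, 0, 0.01, 0, 0, 0], [0, 0, 0, 0.01, 0, 0, 0], [0, 0, 0, 0.01, 0, 0, 0], [0, 0, 0, 0.01, 0, 0, 0], [0, 0, 0, 0.01, 0, 0, 0], [0, 0, 0, 0.01, 0, 0, 0]]])

```text
t: 19.75
ee_pos: [0.502, 0.1332, 0.1121]
ee_rot: [0.001, 0.176, 0.984, 0.0]
contact_force: [-2.2, -1.4, 12.2]
grip_width: 0.017
gripper_force: 60.5
```

Run:
```python
from h import *
p,R=pose();s=state();print(p,R.round(4),s["contact_force"],s["wrist_torque"])
im=capture("wrist");sc=capture("scene")
a=cv2.resize(im[110:230,240:400],(480,360),interpolation=cv2.INTER_CUBIC);b=cv2.resize(sc[110:230,210:315],(315,360),interpolation=cv2.INTER_CUBIC)
cv2.imwrite("pics/w5.png",np.hstack([a,b]))
```

```text
[0.5020295  0.13315009 0.11209232] [[-9.377e-01  3.473e-01  1.600e-03]
 [ 3.473e-01  9.377e-01  2.000e-04]
 [-1.500e-03  8.000e-04 -1.000e+00]] [-2.18747359 -1.40498068 12.18078258] [-0.30741005  0.30673164  0.04205623]
```

View pics/w5.png

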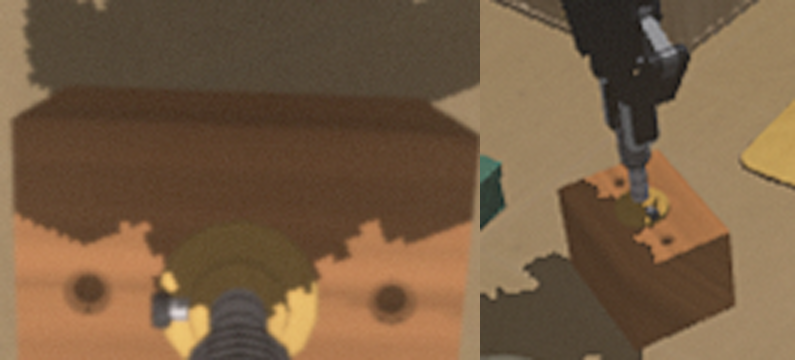

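The stop is flat on the plinth and centred (flange centre at crop column 240, pin-hole midpoint 239.5), pressed with about 8 N on the bottom. Easing the preload, then releasing.

>>> step_arm(motion=[[[0, 0, 0, 0, 0, 0, 0], [0, 0, 0, -0.01, 0, 0, 0], [0, 0, 0, -0.018, 0, 0, 0], [0, 0, 0, -0.018, 0, 0, 0], [0.3, 0, 0, -0.018, 0, 0, 0], [0.4, 0, 0, -0.018, 0, 0, 0], [0.6, 0, 0, -0.018, 0, 0, 0], [1, 0, 0, -0.018, 0, 0, 0], [1, 0, 0, -0.018, 0, 0, 0], [1, 0, 0, -0.018, 0, 0, 0]]])

```text
t: 20.85
ee_pos: [0.5014, 0.1331, 0.1116]
ee_rot: [-0.0, 0.176, 0.984, -0.0]
contact_force: [0.3, 0.5, -0.0]
grip_width: 0.0855
gripper_force: 0.0
```

>>> step_arm(motion=[[[1, 0, 0, 0, 0, 0, 0], [1, 0, 0, -0.1, 0, 0, 0], [1, 0, 0, -0.4, 0, 0, 0], [1, 0, 0, -0.9, 0, 0, 0], [1, 0, 0, -1.5, 0, 0, 0], [1, 0, 0, -2.1, 0, 0, 0], [1, 0, 0, -2.4, 0, 0, 0], [1, 0, 0, -2.4, 0, 0, 0]]])

```text
t: 21.65
ee_pos: [0.5035, 0.1334, 0.2348]
ee_rot: [0.003, 0.176, 0.984, 0.001]
contact_force: [0.6, 0.6, 1.2]
grip_width: 0.0854
gripper_force: 0.0
```

Run:
```python
from h import *
print(state()["contact_force"],state()["grip_width"])
im=capture("wrist");sc=capture("scene")
a=cv2.resize(im[110:230,240:400],(480,360),interpolation=cv2.INTER_CUBIC);b=cv2.resize(sc[110:230,210:315],(315,360),interpolation=cv2.INTER_CUBIC)
cv2.imwrite("pics/w6.png",np.hstack([a,b]))
```

```text
[0.56412452 0.61864771 1.19056477] 0.08536599202018265
```

View pics/w6.png

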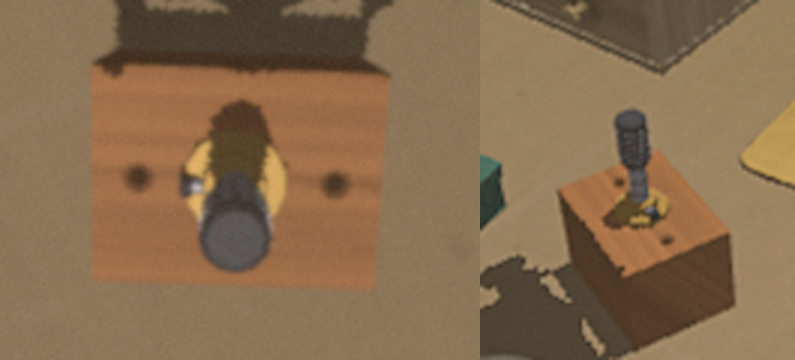

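The gauge stands upright and released, with its stop flat and centred (flange centre at crop column 236, pin-hole midpoint 236).

```bash
python3 -c "from bench import *; print(finish_job())"
```

```text
the job is handed in; nothing more can be done
None
```

The job is handed in: the gauge was pressed on the bore's bottom with about 8 N for about a second, then released, and now stands upright with its stop flat on the plinth; the arm stayed clear of the bottle and vial, and no verdict was returned.

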